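Load the test cartridge into the analyser's loading dock

TASK

Take the full-size test cartridge (broad foot with a grip tab on top) out of its stand and load it into the analyser's loading dock: slip its foot into the slot at a lean, its top towards the front of the dock, then straighten it upright under the two corner hooks and let go. Do not disturb the two other cartridges in their stands.

Things in the scene. Friction and masses are not known exactly. Their poses are not given: they have to be found in the camera images.
- cartridge_mid (a point): Full-size white cartridge: plate 10 mm thick (own x), lower part 90 mm wide (own y) and 60 high, a grip tab 36 wide and 50 high in the middle of its top; 110 mm high in all, 80 g, same from both sides. This point: the tab's centre, 85 mm above the foot's underside; z up the plate. Starts upright in one of three alike grey stands (26 mm high, fixed), foot 20 mm deep in a 14 mm groove, floor 6 mm up.
- slot (a point): Centre of the dock slot's floor, 12 mm above the table; x from front to backrest, y along the slot, z up. Dock fixed. Floor 18 mm (x) by 114 mm (y). In front a ramp 18 mm high, 35 deg off vertical; behind, a backrest leaning back 6 deg, 42 mm high. Hooks 31 to 47 mm off the middle in y reach forward to x = -2 mm, 72 to 80 mm above the floor: slide in along a 25 deg lean (top to -x), then swing upright.
- narrow_mid (a point): Bystander, leave alone: narrow white cartridge, 36 mm wide and 110 mm high, 10 mm thick, with no broad foot, in another stand (40 x 110 mm). This point is its centre, 55 mm above its underside.
- low_mid (a point): Bystander, leave alone: low white cartridge, 90 mm wide and 60 mm high, 10 mm thick, with no grip tab, in the third stand. This point is its centre, 30 mm above its underside.
Mind the look-alikes: they are no part of the job. What is shaped like the part that bears slot but purple or yellow is not meant.

How it is judged:
By the outcome, as a careful person would: the job done as asked, in the order asked, and still so for the second after the job is handed in, with the robot touching nothing.
It also fails if it takes over 40 s, if anything falls off the work surface, if the arm or the gripper's body presses on something with over 40 N, if the wrist force passes 120 N, or if a joint passes its speed limit or range.

ROBOT

A 6-joint arm with a two-finger parallel gripper is mounted at the origin on the work surface. World frame = base frame: x ahead of the robot, y to its left, z up, the work surface at z = 0. Lengths are in m, angles in degrees, forces in N, time in s.
With the tool pointing down it reaches from about 0.25 to 0.725 m from the base axis. Payload 9.7 kg.
Tool frame: the origin (TCP) lies between the finger pads; the fingertips stand 11 mm ahead of it and the grasp point (between the pads) lies 8 mm behind it; z points along the fingers, y is the direction in which the jaws open and shut (so a half turn about z gives the same grasp; the last joint's range is limited). The gripper opens to 85 mm and grips with 20 to 120 N. Pads are 22 mm wide; open, the fingers measure 114 mm over their backs; the gripper's body (76 mm by 85 mm) begins 54 mm behind the grasp point. The pads swing forward as they close: fully open they stand 13 mm farther back than shut.
Start: joints at [67.609, 4.979, 10.078, 95.1, 0, 90], TCP at [0.21, 0.509, 0.242] pointing down, gripper open.
Joint ranges: [-179.16, 179.16], [-48.56, 103.87], [-65.8, 70.77], [-126.05, 130.52], [-82.76, 87.17], [-180, 180]. Speed limits (degrees/s): [127.2, 127.2, 147.25, 180, 180, 180].

INTERFACE

Orientations are given as [roll, pitch, yaw] about the fixed x, y, z axes, in that order (R = Rz(yaw) Ry(pitch) Rx(roll)).
In Python, from workcell import bot gives the robot as it stands.
- The arm moves only by the tool play_rows, never from a script. Its argument "targets" is a list of rows, each an object of numbers: "fingers": the gripper command: -1 is shut, 1 is fully open, values between are in proportion; "x", "y", "z": the shift along the tool's x, y, z in m; "wx", "wy", "wz": the turn, a rotation vector about the tool's x, y, z in degrees. In form: [{"fingers": .., "x": .., "y": .., "z": .., "wx": .., "wy": .., "wz": ..}, ...]. A call has 1 to 20 rows; each row is the pose to reach, as a shift and turn from the pose commanded when the call began, along the tool's axes at that moment; what a row does not reach only later rows make up. A row lasts 1/12 s, in which the tool goes at most 41.7 mm and 7.16 degrees, less where a joint would pass 70% of its speed; a pose out of reach is approached as far as the arm can. A call with a gripper value outside its range is refused whole. The fingers move at their own pace and stop on an object; "grip_force" is the grip in N (left out, the last holds). Time passes only in rows, so rows that repeat a pose let the fingers close. It gives the time, the measured TCP pose, the force and the opening at its end, in the units of the state.
- bot.get_obs(): the state, without advancing time (a new reading comes with each control period).
- bot.camera(name): name is "side" or "top"; returns (picture, depth): 384x512x3 uint8, blue, green, red; 384x512 float32, m along the optical axis (not along the pixel's ray), 0 where there is no reading.
- bot.get_calibration(name): a dict with "fx", "fy", "cx", "cy" (pixels), "distortion" ([k1, k2, p1, p2, k3] as OpenCV has them; the pictures are not rectified), "camera_from_world" (4x4, takes a point from world to camera coordinates). Camera axes: x right, y down, z forward; pixel columns grow to the right and rows downward; lengths in m; the calibration is good to about 2 mm. A picture is of the moment at which its call begins. get_calibration takes no time and is no camera call.
- bot.job_done(): hands the job in, once; it reports no verdict.
Trained networks look in the newest picture that a camera, given by its name, has taken for a name from the list of things; names that differ only in an ending like _2 or _b are one class to them, and where a whole thing is asked for, a point or a joint stands for the part that bears it (a point fixed in the world has none). Each returns a list of dicts, best first, with "confidence" (0 to 1); they miss things now and then, are a little off and sometimes report something else, mostly with a low value. They report only what shows in the picture. A call takes as long as a camera call. They do not tell look-alikes from the thing itself.
- bot.look_for(query, camera): "extent" ([left, top, right, bottom] in pixels, round what is visible of it).
- bot.outline_of(query, camera): "region" (384x512 bool, what is visible of it) and "extent" ([left, top, right, bottom] in pixels, round what is visible of it).
- bot.place_of(query, camera): "point" ([row, column] in pixels: a listed point, or the origin of a listed thing).
The state is a dict: "time": time; "q": joint angles; "qd": joint speeds; "joint_efforts": joint torques, N m; "ee_pos": TCP position; "tcp_rot": TCP orientation; "wrist_force": force on the tool from outside, world axes, zero at the start; "torque": the same for the moment, N m; "opening": finger opening in m.
Only numpy, scipy, OpenCV 4.12 (cv2) and the standard library are available. Lean on these libraries where they do the work, as an engineer would, in place of code of your own. Each camera call takes 0.05 s, during which the arm holds its last target.

## Working session

There is one attempt and no reset: what is moved stays moved. The work goes in short steps, Python scripts to look and compute and a tool call to move; the robot and the scene stay as the last step left them, time stands still between calls to the robot, and variables do not carry over. Pictures are saved under pics/ and viewed, and the job is handed in when it is done.

Besides the shell and the picture viewer there is one more tool, called after "Request:" by a JSON object that holds its "op" and its "data". play_rows: Moves the arm, as the interface text tells. Its arguments: {"type":"object","properties":{"targets":{"type":"array","items":{"type":"object","properties":{"fingers":{"type":"number"},"x":{"type":"number"},"y":{"type":"number"},"z":{"type":"number"},"wx":{"type":"number"},"wy":{"type":"number"},"wz":{"type":"number"}}}},"grip_force":{"type":"number"}},"required":["targets"]}

```bash
mkdir -p pics; ls
python3 - <<'E'
from workcell import bot
import cv2,numpy as np
np.set_printoptions(precision=4,suppress=True)
o=bot.get_obs()
print(o)
for c in("side","top"):
    p,d=bot.camera(c); cv2.imwrite(f"pics/{c}0.png",p); np.save(f"pics/{c}0d.npy",d)
    k=bot.get_calibration(c); print(c,k)
    for q in("cartridge_mid","slot","narrow_mid","low_mid"):
        print(q,bot.place_of(q,c), bot.look_for(q,c))
print(bot.get_obs()["time"])
E
```

```text
pics
{'time': 0.0, 'q': array([67.609 ,  5.0096, 10.0342, 95.0993,  0.0019, 90.0014]), 'qd': array([-0.0071,  0.0291, -0.0087, -0.0598, -0.0243,  0.0148]), 'joint_efforts': array([ -0.0003, -52.0382,  46.4806,   0.0163,   0.    ,   0.    ]), 'ee_pos': array([0.2094, 0.5083, 0.2416]), 'tcp_rot': array([-179.9254,   -0.0019,  157.6075]), 'wrist_force': array([-0.2219, -0.5638,  0.3464]), 'torque': array([ 0.0018, -0.0224, -0.0156]), 'opening': 0.08541012527059641}
side {'fx': 476.09862480804674, 'fy': 476.09862480804674, 'cx': 264.70434925236265, 'cy': 195.76399585633732, 'distortion': array([-0.0789,  0.    ,  0.    ,  0.    ,  0.    ]), 'camera_from_world': array([[-0.9597, -0.2811,  0.0023,  0.3886],
       [-0.2183,  0.7403, -0.6358,  0.17  ],
       [ 0.1771, -0.6107, -0.7718,  1.4007],
       [ 0.    ,  0.    ,  0.    ,  1.    ]])}
cartridge_mid [{'point': [262.7, 173.2], 'confidence': 0.72}] [{'extent': [164.1, 256.1, 181.2, 295.6], 'confidence': 0.78}]
slot [{'point': [205.0, 302.3], 'confidence': 0.96}, {'point': [162.8, 251.3], 'confidence': 0.89}] [{'extent': [324.7, 137.0, 
[... 766 characters left out ...]
nce': 0.68}] [{'extent': [150.4, 119.6, 187.4, 135.5], 'confidence': 0.6}]
slot [{'point': [220.9, 291.1], 'confidence': 0.91}, {'point': [259.2, 362.9], 'confidence': 0.86}, {'point': [154.0, 333.1], 'confidence': 0.75}] [{'extent': [336.7, 234.3, 395.4, 287.1], 'confidence': 0.95}, {'extent': [266.4, 194.1, 318.4, 245.4], 'confidence': 0.72}, {'extent': [311.3, 129.5, 358.9, 171.7], 'confidence': 0.71}]
narrow_mid [{'point': [121.8, 222.7], 'confidence': 0.56}] [{'extent': [214.7, 114.7, 230.6, 126.9], 'confidence': 0.73}]
low_mid [{'point': [183.2, 189.1], 'confidence': 0.69}, {'point': [151.8, 332.0], 'confidence': 0.47}] [{'extent': [172.0, 181.9, 203.9, 189.5], 'confidence': 0.42}]
0.9
```

Run:
```python
import cv2
p=cv2.imread("pics/side0.png"); cv2.imwrite("pics/side0b.png",cv2.resize(p[120:345,130:400],(800,600*1125//1013) if 0 else (720,600),interpolation=cv2.INTER_CUBIC))
p=cv2.imread("pics/top0.png"); cv2.imwrite("pics/top0b.png",cv2.resize(p[90:310,130:420],(790,599),interpolation=cv2.INTER_CUBIC))
```

```text
(no output)
```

View pics/side0b.png

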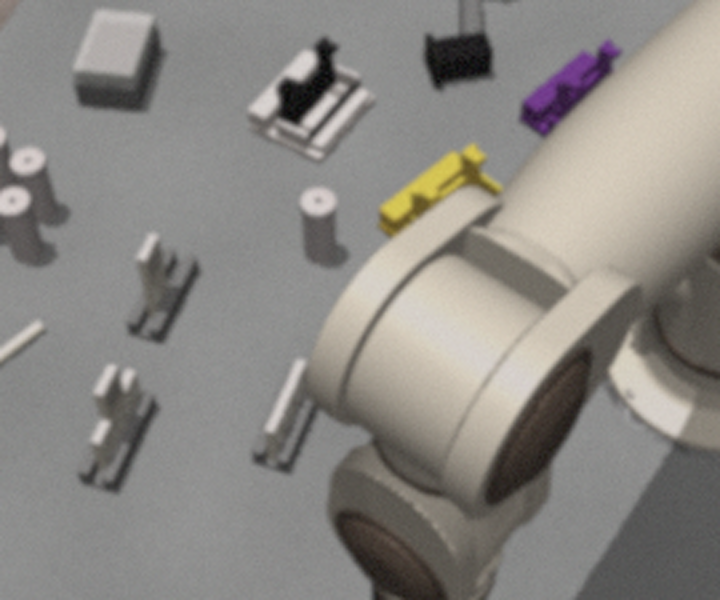

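View pics/top0b.png

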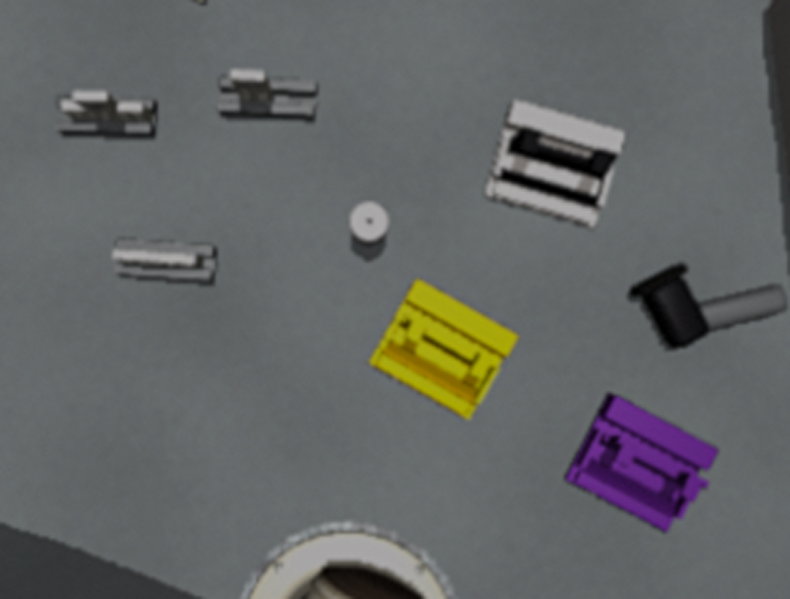

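View pics/top0.png

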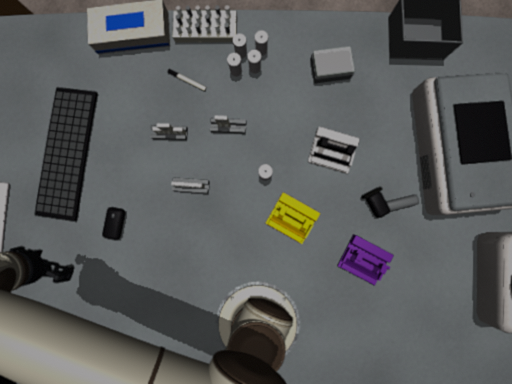

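View pics/side0.png

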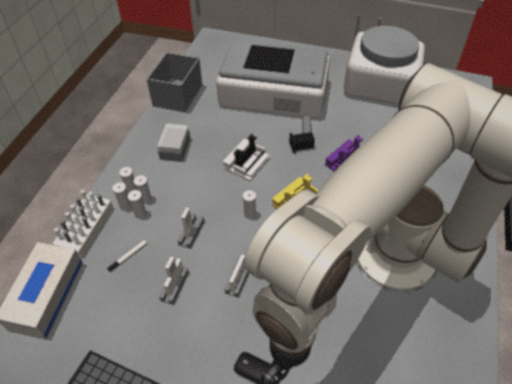

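```bash
cat > h.py <<'E'
from workcell import bot
import cv2,numpy as np
np.set_printoptions(precision=4,suppress=True,linewidth=150)
def cloud(c,d):
    k=bot.get_calibration(c); K=np.array([[k['fx'],0,k['cx']],[0,k['fy'],k['cy']],[0,0,1]])
    v,u=np.mgrid[0:384,0:512]
    n=cv2.undistortPoints(np.stack([u,v],-1).reshape(-1,1,2).astype(float),K,k['distortion']).reshape(384,512,2)
    P=np.dstack([n[...,0]*d,n[...,1]*d,d]); T=np.linalg.inv(k['camera_from_world'])
    W=P@T[:3,:3].T+T[:3,3]; W[d<=0]=np.nan
    return W
def proj(c,p):
    k=bot.get_calibration(c); K=np.array([[k['fx'],0,k['cx']],[0,k['fy'],k['cy']],[0,0,1]])
    M=k['camera_from_world']; r,_=cv2.Rodrigues(M[:3,:3])
    return cv2.projectPoints(np.atleast_2d(p).astype(float),r,M[:3,3],K,k['distortion'])[0].reshape(-1,2)
E
python3 - <<'E'
from h import *
for c,boxes in (("top",{"cart":(148,118,192,142),"dock":(305,122,365,176)}),("side",{"cart":(155,252,195,305),"dock":(220,130,275,182)})):
    W=cloud(c,np.load(f"pics/{c}0d.npy"))
    for n,(a,b,e,f) in boxes.items():
        z=np.round(W[b:f,a:e,2]*1000); print(c,n,a,b)
        for r in z[::1 if n=='cart' else 2]: print(' '.join('%4s'%('' if np.isnan(x) else int(x)) for x in r[::2]))
E
```

```text
top cart 148 118
   4    3   -3    1    5    0   -4   -3    0   -4    0    3    3   -2    3    0    0    6    2   -1   -1   -1
   1   -1    0    2    0   -1    3    1    3    1    0    3    2   -2    0    2    1    3    0    1   -1    3
  -1   -3   -5    2   -1    0   -1    4    3    0    1    2   -2    0   -3    1    0   -4   -2   -3    2    0
   0    4    3    3   -2    0    2    3    3    1   -2    0    3    0    0    1    1    1   -2    3   -3   -1
   4    1    6    1    1   -4    2   -1    1    3    1    2    3   -2    3    0    2    2    1    4    3    1
   2    3   -2   -3   -2    2   -1    2    0   -4    4    0    0   -4   -1    2   -1    1   -1   -1   -1   -1
  -2    0    2    1   -1  116  120  116  117  118  118    4    3    0    0         3   -3   -3   -1    1    2
   0   -4   26    1    1  114  115  119  116       116   99    0    1    2    0    0    1    1    0    4    1
   2    0   30   26   27  118  119  118  119  118  116   99   24   28   24   27   21   27   28    0    1    3
   2   -1   25   66   66  111  110  113  116  116  120  100   77   27   27   29   26   27   2
[... 13899 characters left out ...]

   0    1    6   -3   -2   -2    2    8   11   19   24   26   32   11   21   22   24   17    2   -3   -1   -2    1    4    0   -6   -1   -2
  -5   -2   -3   -2    1   -4    2    0    1    6    8   11   18   14   19   23   16    5    2   -1   -4    1   -1    1   -8    0    0    4
   2   -5    3   -3    1    0    1    2    6    0    1    8   10   11   12   14   11   -5   -4   -3   -6   -6   -1   -1   -1   -1   -4   -5
  -2    2   -1    2   -1   -4   -6    0    1    2   -1   -2    2    5   12   10    5   -1    2    1    1   -4    1   -4    0    0    0    3
   3    0    3   -5    2   -6   -2   -3    4   -3   -1   -1    1    1    5   -3   -1   -1   -4    1   -5   -2   -1    4   -2    1    3   -3
```

```bash
cat > fit.py <<'E'
from h import *
from scipy.optimize import least_squares
def fitdock(W,init,verbose=1):
    x0,y0,yaw=init
    for it in range(6):
        c,s=np.cos(yaw),np.sin(yaw)
        P=W.reshape(-1,3); P=P[~np.isnan(P[:,0])]
        L=np.c_[(P[:,0]-x0)*c+(P[:,1]-y0)*s, -(P[:,0]-x0)*s+(P[:,1]-y0)*c, P[:,2]-.012]
        t6,t35=np.tan(np.radians(6)),np.tan(np.radians(35))
        dB=(L[:,0]-.009-t6*L[:,2])*np.cos(np.radians(6))
        dR=(L[:,0]+.009+t35*L[:,2])*np.cos(np.radians(35))
        B=(abs(dB)<.008)&(L[:,2]>.008)&(L[:,2]<.038)&(abs(L[:,1])<.05)
        R=(abs(dR)<.006)&(L[:,2]>.003)&(L[:,2]<.016)&(abs(L[:,1])<.05)
        H=(L[:,2]>.072)&(L[:,2]<.092)&(abs(L[:,1])<.06)&(abs(L[:,0]-.008)<.03)
        def res(p):
            c,s=np.cos(p[2]),np.sin(p[2])
            Q=P; l=np.c_[(Q[:,0]-p[0])*c+(Q[:,1]-p[1])*s, -(Q[:,0]-p[0])*s+(Q[:,1]-p[1])*c, Q[:,2]-.012]
            b=(l[B,0]-.009-t6*l[B,2]); r=(l[R,0]+.009+t35*l[R,2])*.82
            yl=l[H,1]; m=(yl[yl>0].mean()+yl[yl<0].mean())/2
            return np.r_[np.arctan(b/.003),np.arctan(r/.003),m/.003*30]
        r=least_squares(res,[x0,y0,yaw]); x0,y0,yaw=r.x
    if verbose:
        print("dock",x0,y0,np.degrees(yaw),"n",B.sum(),R.sum(),H.sum(),"med B,R",np.median(dB[B]),np.median(dR[R]))
        yl=L[H]; print(" hook x range",np.percentile(yl[:,0],[3,97]),"y",np.percentile(yl[yl[:,1]>0,1],[5,50,95]),np.percentile(yl[yl[:,1]<0,1],[5,50,95]),"z",np.median(yl[:,2]))
        F=(abs(L[:,0])<.006)&(abs(L[:,1])<.05)&(L[:,2]<.008); print(" floor z",np.median(L[F,2]))
    return x0,y0,yaw
def fitcart(W,init):
    x0,y0=init; yaw=0
    P=W.reshape(-1,3); P=P[~np.isnan(P[:,0])]
    n=(abs(P[:,0]-x0)<.08)&(abs(P[:,1]-y0)<.08); P=P[n]
    T=P[P[:,2]>.108]; S=P[(P[:,2]>.056)&(P[:,2]<.074)]
    (cx,cy),_,_=cv2.minAreaRect(T[:,:2].astype(np.float32)),0,0
    T0=T[T[:,2]<.125]; print("tab top n",len(T0),"mean",T0.mean(0),"minrect",cv2.minAreaRect(T0[:,:2].astype(np.float32)))
    U,s,V=np.linalg.svd(T0[:,:2]-T0[:,:2].mean(0)); a=V[0]; print(" tab dir",np.degrees(np.arctan2(a[1],a[0])),"ext",s/np.sqrt(len(T0))*np.sqrt(12))
    # front face plane of lower plate + tab: points between top levels
    print(" z",np.median(T0[:,2]))
    return T0.mean(0)
E
python3 - <<'E'
from fit import *
for c in("top","side"):
    W=cloud(c,np.load(f"pics/{c}0d.npy"))
    m=(W[...,2]>.084)&(W[...,2]<.1)
    # hooks via nominal region
    i=proj(c,[[0,0,0]])
    px=(154,333) if c=="top" else (162,251)
    print(c,"seed",W[px])
    s=W[px]; fitdock(W,(s[0],s[1],np.radians(-14)))
    px=(126,164) if c=="top" else (265,173)
    print(W[px]); fitcart(W,W[px][:2])
E
```

```text
top seed [ 0.5257 -0.2267  0.0082]
dock 0.5285391001344111 -0.22071825108877002 -15.83523054616715 n 86 94 119 med B,R 5.355288213618133e-06 -6.187527299243688e-05
 hook x range [-0.0011  0.0237] y [0.0329 0.0409 0.0515] [-0.0512 -0.0405 -0.0323] z 0.08016814165478638
 floor z 0.0010139570371634592
[0.5832 0.2731 0.1187]Traceback (most recent call last):
  File "<stdin>", line 11, in <module>
  File "fit.py", line 32, in fitcart
    (cx,cy),_,_=cv2.minAreaRect(T[:,:2].astype(np.float32)),0,0
    ^^^^^^^
ValueError: too many values to unpack (expected 2)
```

```bash
python3 - <<'E'
s=open('fit.py').read()
i=s.index("def fitcart")
s=s[:i]+'''def fitcart(W,init,low=.026):
    x0,y0=init; yaw=0.
    P=W.reshape(-1,3); P=P[~np.isnan(P[:,0])]
    P=P[(abs(P[:,0]-x0)<.09)&(abs(P[:,1]-y0)<.09)]
    for it in range(8):
        c,s=np.cos(yaw),np.sin(yaw)
        loc=lambda p:np.c_[(P[:,0]-p[0])*np.cos(p[2])+(P[:,1]-p[1])*np.sin(p[2]), -(P[:,0]-p[0])*np.sin(p[2])+(P[:,1]-p[1])*np.cos(p[2]), P[:,2]]
        L=loc((x0,y0,yaw)); w=.02 if it<2 else .006
        F=(abs(L[:,0]+.005)<w)&(((L[:,2]>.034)&(L[:,2]<.060)&(abs(L[:,1])<.055))|((L[:,2]>.074)&(L[:,2]<.106)))
        T=(L[:,2]>.109)&(L[:,2]<.124)
        w2=.03 if it<2 else .012
        S=(L[:,2]>.034)&(L[:,2]<.074)&(abs(L[:,0])<w2)&(abs(L[:,1])<.06)
        def res(p):
            l=loc(p); f=l[F,0]+.005; t=l[T,1]
            sm=(np.percentile(l[S,1],2)+np.percentile(l[S,1],98))/2
            return np.r_[np.arctan(f/.003),np.median(t)/.003*10, sm/.003*10]
        r=least_squares(res,[x0,y0,yaw]); x0,y0,yaw=r.x
    L=loc(r.x)
    print("cart",x0,y0,np.degrees(yaw),"n",F.sum(),T.sum(),S.sum(),"tab y",np.percentile(L[T,1],[2,50,98]),"tab top x",np.percentile(L[T,0],[5,50,95]),"z",np.median(L[T,2]),"low y",np.percentile(L[S,1],[2,98]))
    for a,b in((.034,.047),(.047,.06),(.074,.09),(.09,.106)):
        k=F&(L[:,2]>a)&(L[:,2]<b); print("  face x at z",a,np.median(L[k,0]),k.sum())
    return r.x
'''
open('fit.py','w').write(s)
E
python3 - <<'E'
from fit import *
for c in("top","side"):
    W=cloud(c,np.load(f"pics/{c}0d.npy"))
    px=(154,333) if c=="top" else (162,251)
    print(c); s=W[px]; fitdock(W,(s[0],s[1],np.radians(-14)))
    px=(126,164) if c=="top" else (265,173)
    print(W[px]); fitcart(W,W[px][:2])
E
```

```text
top
dock 0.5285391001344111 -0.22071825108877002 -15.83523054616715 n 86 94 119 med B,R 5.355288213618133e-06 -6.187527299243688e-05
 hook x range [-0.0011  0.0237] y [0.0329 0.0409 0.0515] [-0.0512 -0.0405 -0.0323] z 0.08016814165478638
 floor z 0.0010139570371634592
[0.5832 0.2731 0.1187]
cart 0.5861414998105918 0.27663064130784754 -1.1750384219386036 n 91 50 134 tab y [-0.0162 -0.      0.017 ] tab top x [-0.0052 -0.0004  0.0034] z 0.11641827507408387 low y [-0.0435  0.0436]
  face x at z 0.034 -0.0050087687525976815 27
  face x at z 0.047 -0.004820628317701206 28
  face x at z 0.074 -0.0050463681982610125 14
  face x at z 0.09 -0.005325516120453058 22
side
dock 0.5268157804133322 -0.22036602381410297 -16.054817107411957 n 125 38 88 med B,R 0.00042274968812194646 -0.0022559430852049944
 hook x range [-0.0013  0.0229] y [0.0296 0.0415 0.051 ] [-0.0512 -0.0405 -0.0314] z 0.07848175703320372
 floor z -0.0011911254901366582
[0.5796 0.2732 0.0964]
cart 0.5851407627558494 0.27905047360000657 -1.6689138200281286 n 183 59 228 tab y [-0.0189  0.0006  0.0168] tab top x [-0.0059 -0.0008  0.0053] z 0.11490091246877854 low y [-0.0458  0.0446]
  face x at z 0.034 -0.005131599403051131 60
  face x at z 0.047 -0.004928952699565821 60
  face x at z 0.074 -0.005036088336561146 28
  face x at z 0.09 -0.004903688913580656 35
```

```bash
cat > plan.py <<'E'
from h import *
import sys,json
from scipy.spatial.transform import Rotation as Ro
DOCK=(.5277,-.2205,-15.95); CART=(.5856,.278,-1.4)
def pose(x,y,z,yaw,lean=0):   # yaw of slot/own-x axis
    return np.array([x,y,z]), Ro.from_euler('xyz',[180,0,yaw+90],degrees=True)*Ro.from_euler('x',-lean,degrees=True)
def delta(p0,p1):
    return np.r_[p0[1].inv().apply(p1[0]-p0[0])*1000,(p0[1].inv()*p1[1]).as_rotvec(degrees=True)]
def dockpose(cx,clear,lean,H,cy=0):
    th=np.radians(lean); a=np.radians(DOCK[2])
    lx=cx-H*np.sin(th); lz=.012+.005*abs(np.sin(th))+clear+H*np.cos(th)
    return pose(DOCK[0]+lx*np.cos(a)-cy*np.sin(a),DOCK[1]+lx*np.sin(a)+cy*np.cos(a),lz,DOCK[2],lean)
START=(np.array([.21,.509,.242]),Ro.from_euler('xyz',[180,0,157.609],degrees=True))
def meas():
    o=bot.get_obs(); return o['ee_pos'],Ro.from_euler('xyz',o['tcp_rot'],degrees=True)
E
python3 - <<'E'
from plan import *
A=pose(.5856,.278,.20,-1.4); B=pose(.5856,.278,.086,-1.4)
print(delta(START,A),delta(A,B))
E
```

```text
[-435.2757  -70.5085   42.       -0.       -0.       69.009 ] [  0.  -0. 114.   0.   0.   0.]
```

Request:
{"op": "play_rows", "data": {"targets": [{"fingers": 1,"x": -0.035,"y": -0.006,"z": 0.003,"wz": 5.5},{"fingers": 1,"x": -0.07,"y": -0.012,"z": 0.007,"wz": 11},{"fingers": 1,"x": -0.105,"y": -0.017,"z": 0.01,"wz": 17},{"fingers": 1,"x": -0.14,"y": -0.023,"z": 0.014,"wz": 22},{"fingers": 1,"x": -0.175,"y": -0.028,"z": 0.017,"wz": 28},{"fingers": 1,"x": -0.21,"y": -0.034,"z": 0.02,"wz": 33},{"fingers": 1,"x": -0.245,"y": -0.04,"z": 0.024,"wz": 39},{"fingers": 1,"x": -0.28,"y": -0.045,"z": 0.027,"wz": 44},{"fingers": 1,"x": -0.315,"y": -0.051,"z": 0.03,"wz": 50},{"fingers": 1,"x": -0.35,"y": -0.057,"z": 0.034,"wz": 55.5},{"fingers": 1,"x": -0.385,"y": -0.062,"z": 0.037,"wz": 61},{"fingers": 1,"x": -0.415,"y": -0.067,"z": 0.04,"wz": 66},{"fingers": 1,"x": -0.435,"y": -0.0705,"z": 0.042,"wz": 69},{"fingers": 1,"x": -0.435,"y": -0.0705,"z": 0.042,"wz": 69},{"fingers": 1,"x": -0.435,"y": -0.0705,"z": 0.042,"wz": 69},{"fingers": 1,"x": -0.435,"y": -0.0705,"z": 0.042,"wz": 69}]}}

```text
$.targets[0]: bad value
```

Run:
```python
from plan import *
B=pose(.5856,.278,.086,-1.4)
print(bot.get_obs()); print(delta(meas(),B))
for c in("side","top"):
    p,d=bot.camera(c); cv2.imwrite(f"pics/{c}1.png",p); np.save(f"pics/{c}1d.npy",d)
a=cv2.imread("pics/top1.png")[80:220,110:300]; b=cv2.imread("pics/side1.png")[150:330,120:360]
cv2.imwrite("pics/m1.png",np.hstack([cv2.resize(a,(400,300)),cv2.resize(b,(400,300))]))
```

```text
{'time': 0.9, 'q': array([67.6105,  4.9784, 10.0809, 95.098 ,  0.0024, 90.0005]), 'qd': array([ 0.0359,  0.0512,  0.0502, -0.0061,  0.1309,  0.0312]), 'joint_efforts': array([  0.0004, -52.009 ,  46.4866,   0.0011,  -0.    ,  -0.    ]), 'ee_pos': array([0.2095, 0.5086, 0.2423]), 'tcp_rot': array([179.9955,  -0.0024, 157.61  ]), 'wrist_force': array([-0.3892,  0.3144,  0.2445]), 'torque': array([-0.0222, -0.0444, -0.0415]), 'opening': 0.08540859299900845}
[-435.5826  -69.932   156.2901    0.0025   -0.0048   69.01  ]
```

View pics/m1.png

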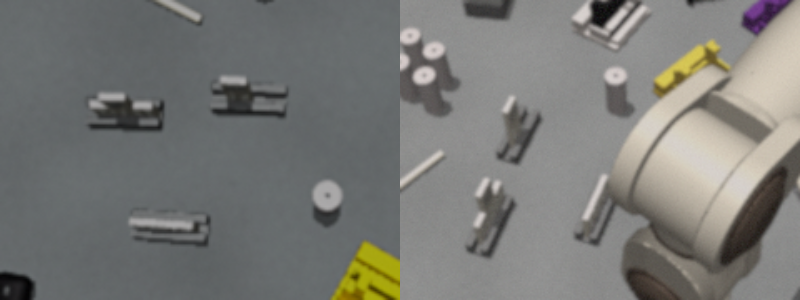

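The call was refused because some fields were missing, and the pictures show nothing has moved. I'll resend it with every field filled in.

Request:
{"op": "play_rows", "data": {"targets": [{"fingers": 1,"x": -0.035,"y": -0.006,"z": 0.003,"wx": 0,"wy": 0,"wz": 5.5},{"fingers": 1,"x": -0.07,"y": -0.012,"z": 0.007,"wx": 0,"wy": 0,"wz": 11},{"fingers": 1,"x": -0.105,"y": -0.017,"z": 0.01,"wx": 0,"wy": 0,"wz": 17},{"fingers": 1,"x": -0.14,"y": -0.023,"z": 0.014,"wx": 0,"wy": 0,"wz": 22},{"fingers": 1,"x": -0.175,"y": -0.028,"z": 0.017,"wx": 0,"wy": 0,"wz": 28},{"fingers": 1,"x": -0.21,"y": -0.034,"z": 0.02,"wx": 0,"wy": 0,"wz": 33},{"fingers": 1,"x": -0.245,"y": -0.04,"z": 0.024,"wx": 0,"wy": 0,"wz": 39},{"fingers": 1,"x": -0.28,"y": -0.045,"z": 0.027,"wx": 0,"wy": 0,"wz": 44},{"fingers": 1,"x": -0.315,"y": -0.051,"z": 0.03,"wx": 0,"wy": 0,"wz": 50},{"fingers": 1,"x": -0.35,"y": -0.057,"z": 0.034,"wx": 0,"wy": 0,"wz": 55.5},{"fingers": 1,"x": -0.385,"y": -0.062,"z": 0.037,"wx": 0,"wy": 0,"wz": 61},{"fingers": 1,"x": -0.415,"y": -0.067,"z": 0.04,"wx": 0,"wy": 0,"wz": 66},{"fingers": 1,"x": -0.435,"y": -0.0705,"z": 0.042,"wx": 0,"wy": 0,"wz": 69},{"fingers": 1,"x": -0.435,"y": -0.0705,"z": 0.042,"wx": 0,"wy": 0,"wz": 69},{"fingers": 1,"x": -0.435,"y": -0.0705,"z": 0.042,"wx": 0,"wy": 0,"wz": 69},{"fingers": 1,"x": -0.435,"y": -0.0705,"z": 0.042,"wx": 0,"wy": 0,"wz": 69}]}}

```text
time: 2.33
ee_pos: [0.5845, 0.2779, 0.2003]
tcp_rot: [-180.0, -0.0, 88.7]
wrist_force: [0.8, -0.0, -0.2]
opening: 0.0857
```

Run:
```python
from plan import *
B=pose(.5856,.278,.086,-1.4)
o=bot.get_obs(); print(o['time'],o['q'],o['ee_pos'],o['tcp_rot']); print(delta(meas(),B))
for c in("side","top"):
    p,d=bot.camera(c); cv2.imwrite(f"pics/{c}2.png",p); np.save(f"pics/{c}2d.npy",d)
a=cv2.imread("pics/top2.png")[50:200,80:280]; b=cv2.imread("pics/side2.png")[150:330,100:340]
cv2.imwrite("pics/m2.png",np.hstack([cv2.resize(a,(400,300)),cv2.resize(b,(400,300))]))
```

```text
2.3333 [ 25.4221  18.1192  20.685   92.5871   0.0123 116.7557] [0.5845 0.2779 0.2003] [-179.9755   -0.0014   88.6664]
[  0.1566   1.1776 114.2563  -0.0245  -0.0014   0.0664]
```

View pics/m2.png

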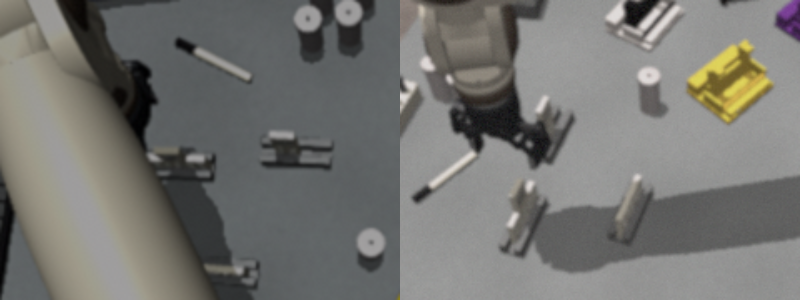

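The gripper is open and hovering over the full-size cartridge, which sits at about (525,215) in the right half of the picture. I'll go down and grip it.

Request:
{"op": "play_rows", "data": {"targets": [{"fingers": 1,"x": 0,"y": 0.001,"z": 0.025,"wx": 0,"wy": 0,"wz": 0},{"fingers": 1,"x": 0,"y": 0.001,"z": 0.05,"wx": 0,"wy": 0,"wz": 0},{"fingers": 1,"x": 0,"y": 0.001,"z": 0.075,"wx": 0,"wy": 0,"wz": 0},{"fingers": 1,"x": 0,"y": 0.001,"z": 0.095,"wx": 0,"wy": 0,"wz": 0},{"fingers": 1,"x": 0,"y": 0.001,"z": 0.107,"wx": 0,"wy": 0,"wz": 0},{"fingers": 1,"x": 0,"y": 0.001,"z": 0.114,"wx": 0,"wy": 0,"wz": 0},{"fingers": 1,"x": 0,"y": 0.001,"z": 0.114,"wx": 0,"wy": 0,"wz": 0},{"fingers": 1,"x": 0,"y": 0.001,"z": 0.114,"wx": 0,"wy": 0,"wz": 0}], "grip_force": 35}}

```text
time: 3.1
ee_pos: [0.5859, 0.278, 0.0873]
tcp_rot: [179.9, -0.0, 88.6]
wrist_force: [0.2, -0.6, 0.6]
opening: 0.0852
```

Request:
{"op": "play_rows", "data": {"targets": [{"fingers": -0.3,"x": 0,"y": 0,"z": 0,"wx": 0,"wy": 0,"wz": 0},{"fingers": -0.5,"x": 0,"y": 0,"z": 0,"wx": 0,"wy": 0,"wz": 0},{"fingers": -0.6,"x": 0,"y": 0,"z": 0,"wx": 0,"wy": 0,"wz": 0},{"fingers": -0.7,"x": 0,"y": 0,"z": 0,"wx": 0,"wy": 0,"wz": 0},{"fingers": -0.8,"x": 0,"y": 0,"z": 0,"wx": 0,"wy": 0,"wz": 0},{"fingers": -1,"x": 0,"y": 0,"z": 0,"wx": 0,"wy": 0,"wz": 0},{"fingers": -1,"x": 0,"y": 0,"z": 0,"wx": 0,"wy": 0,"wz": 0},{"fingers": -1,"x": 0,"y": 0,"z": 0,"wx": 0,"wy": 0,"wz": 0},{"fingers": -1,"x": 0,"y": 0,"z": 0,"wx": 0,"wy": 0,"wz": 0},{"fingers": -1,"x": 0,"y": 0,"z": 0,"wx": 0,"wy": 0,"wz": 0}], "grip_force": 35}}

```text
time: 3.93
ee_pos: [0.5859, 0.2777, 0.0865]
tcp_rot: [180.0, -0.0, 88.6]
wrist_force: [0.2, 0.4, 1.3]
opening: 0.01
```

Gripped at 10 mm, with almost no force. Now I'll lift 150 mm straight up.

Request:
{"op": "play_rows", "data": {"targets": [{"fingers": -1,"x": 0,"y": 0,"z": -0.008,"wx": 0,"wy": 0,"wz": 0},{"fingers": -1,"x": 0,"y": 0,"z": -0.022,"wx": 0,"wy": 0,"wz": 0},{"fingers": -1,"x": 0,"y": 0,"z": -0.042,"wx": 0,"wy": 0,"wz": 0},{"fingers": -1,"x": 0,"y": 0,"z": -0.067,"wx": 0,"wy": 0,"wz": 0},{"fingers": -1,"x": 0,"y": 0,"z": -0.094,"wx": 0,"wy": 0,"wz": 0},{"fingers": -1,"x": 0,"y": 0,"z": -0.12,"wx": 0,"wy": 0,"wz": 0},{"fingers": -1,"x": 0,"y": 0,"z": -0.14,"wx": 0,"wy": 0,"wz": 0},{"fingers": -1,"x": 0,"y": 0,"z": -0.15,"wx": 0,"wy": 0,"wz": 0},{"fingers": -1,"x": 0,"y": 0,"z": -0.15,"wx": 0,"wy": 0,"wz": 0}]}}

```text
time: 4.68
ee_pos: [0.5864, 0.2779, 0.2396]
tcp_rot: [179.8, -0.1, 88.6]
wrist_force: [1.0, -0.1, -0.8]
opening: 0.0098
```

Run:
```python
from plan import *
o=bot.get_obs(); print(o['time'],o['q'],o['ee_pos'],o['tcp_rot'],o['opening'],o['wrist_force'])
p0=meas()
for nm,P in (("mid30",dockpose(0,.10,25,.080)),):
    print(nm,P[0],delta(p0,P))
for c in("side","top"):
    p,d=bot.camera(c); cv2.imwrite(f"pics/{c}3.png",p); np.save(f"pics/{c}3d.npy",d)
a=cv2.imread("pics/top3.png")[50:275,80:380]; b=cv2.imread("pics/side3.png")[100:325,100:400]
cv2.imwrite("pics/m3.png",np.hstack([cv2.resize(a,(400,300)),cv2.resize(b,(400,300))]))
```

```text
4.6833 [ 25.3555  19.0319  26.2256  96.9527   0.001  116.7458] [0.5864 0.2779 0.2396] [179.7852  -0.1093  88.6099] 0.009766543385069482 [ 0.9783 -0.0733 -0.7723]
mid30 [ 0.4952 -0.2112  0.1866] [-491.284   -79.5415   51.7697  -24.6647   -3.3098   14.296 ]
```

View pics/m3.png

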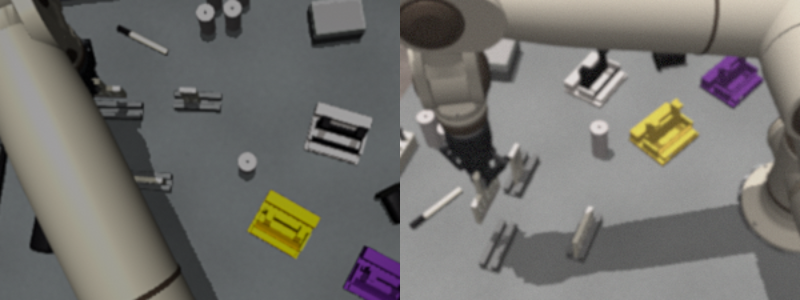

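The cartridge is out, its foot showing at about (475,215) in the right half over the empty stand at (498,243). Both bystanders are untouched. Next I'll work out the transfer to the leaned pose.

```bash
cat >> plan.py <<'E'
def slide(P,d):
    return P[0]-P[1].apply([0,0,d]),P[1]
E
python3 - <<'E'
from plan import *
H=.0805
p0=(np.array([.5864,.2779,.2396]),Ro.from_euler('xyz',[180,0,88.62],degrees=True))
T1=slide(dockpose(0,.001,25,H),.12); print(T1[0],delta(p0,T1))
print(delta(p0,pose(.5864,.2779,.2396,DOCK[2],0)))
from fit import *
W=cloud("side",np.load("pics/side3d.npy")); P=W[~np.isnan(W[...,0])]
m=(abs(P[:,0]-.586)<.03)&(abs(P[:,1]-.278)<.055)&(P[:,2]>.13)&(P[:,2]<.235)
Q=P[m]; print(m.sum(),np.percentile(Q[:,2],[0,1,3,5]),np.percentile(Q[Q[:,2]<.2,1],[2,98]),np.median(Q[Q[:,2]<.2,0]))
E
```

```text
[ 0.4462 -0.1972  0.1968] [-478.353  -128.6899   42.7722  -24.8643   -3.1786   14.3376]
[ 0.    0.    0.    0.   -0.   14.57]
386 [0.1555 0.1584 0.1598 0.1622] [0.2353 0.3232] 0.5811102764490161
```

Request:
{"op": "play_rows", "data": {"targets": [{"fingers": -1,"x": -0.012,"y": -0.003,"z": -0.003,"wx": 0,"wy": 0,"wz": 0},{"fingers": -1,"x": -0.035,"y": -0.008,"z": -0.007,"wx": -1,"wy": 0,"wz": 0.5},{"fingers": -1,"x": -0.067,"y": -0.017,"z": -0.01,"wx": -2,"wy": -0.2,"wz": 1},{"fingers": -1,"x": -0.102,"y": -0.026,"z": -0.01,"wx": -4,"wy": -0.4,"wz": 2},{"fingers": -1,"x": -0.137,"y": -0.036,"z": -0.01,"wx": -6,"wy": -0.7,"wz": 3.4},{"fingers": -1,"x": -0.172,"y": -0.045,"z": -0.01,"wx": -8,"wy": -1,"wz": 4.6},{"fingers": -1,"x": -0.207,"y": -0.055,"z": -0.01,"wx": -10,"wy": -1.3,"wz": 5.8},{"fingers": -1,"x": -0.242,"y": -0.065,"z": -0.005,"wx": -12,"wy": -1.6,"wz": 7},{"fingers": -1,"x": -0.277,"y": -0.075,"z": 0,"wx": -14.5,"wy": -1.9,"wz": 8.3},{"fingers": -1,"x": -0.312,"y": -0.084,"z": 0.006,"wx": -16.5,"wy": -2.1,"wz": 9.4},{"fingers": -1,"x": -0.347,"y": -0.093,"z": 0.013,"wx": -18.5,"wy": -2.4,"wz": 10.6},{"fingers": -1,"x": -0.382,"y": -0.103,"z": 0.02,"wx": -20.5,"wy": -2.6,"wz": 11.7},{"fingers": -1,"x": -0.415,"y": -0.112,"z": 0.028,"wx": -22,"wy": -2.8,"wz": 12.7},{"fingers": -1,"x": -0.445,"y": -0.12,"z": 0.035,"wx": -23.5,"wy": -3,"wz": 13.5},{"fingers": -1,"x": -0.468,"y": -0.126,"z": 0.04,"wx": -24.5,"wy": -3.1,"wz": 14.1},{"fingers": -1,"x": -0.4784,"y": -0.1287,"z": 0.0428,"wx": -24.9,"wy": -3.2,"wz": 14.3},{"fingers": -1,"x": -0.4784,"y": -0.1287,"z": 0.0428,"wx": -24.9,"wy": -3.2,"wz": 14.3},{"fingers": -1,"x": -0.4784,"y": -0.1287,"z": 0.0428,"wx": -24.9,"wy": -3.2,"wz": 14.3},{"fingers": -1,"x": -0.4784,"y": -0.1287,"z": 0.0428,"wx": -24.9,"wy": -3.2,"wz": 14.3}]}}

```text
time: 6.37
ee_pos: [0.4453, -0.1971, 0.193]
tcp_rot: [155.0, 0.0, 74.1]
wrist_force: [0.2, 0.5, -0.3]
opening: 0.0099
```

Run:
```python
from plan import *
o=bot.get_obs(); print(o['time'],o['q'],o['ee_pos'],o['tcp_rot'],o['opening'],o['wrist_force'])
p0=meas(); H=.0805
for d in(.12,.05,0): print(d,delta(p0,slide(dockpose(0,.001,25,H),d)))
for c in("side","top"):
    p,d=bot.camera(c); cv2.imwrite(f"pics/{c}4.png",p); np.save(f"pics/{c}4d.npy",d)
a=cv2.imread("pics/top4.png")[90:240,240:440]; b=cv2.imread("pics/side4.png")[80:230,180:380]
cv2.imwrite("pics/m4.png",np.hstack([cv2.resize(a,(400,300)),cv2.resize(b,(400,300))]))
```

```text
6.3667 [-26.3276 -29.2829 -28.1729  66.4812   4.3609  80.5428] [ 0.4453 -0.1971  0.193 ] [155.0119   0.0168  74.0783] 0.009944681794029228 [ 0.2494  0.5019 -0.2624]
0.12 [ 0.1422  2.4486 -3.0426 -0.0118  0.0032  0.0327]
0.05 [ 0.1462  2.4631 66.9574 -0.0118  0.0032  0.0327]
0 [  0.149    2.4734 116.9574  -0.0118   0.0032   0.0327]
```

View pics/m4.png

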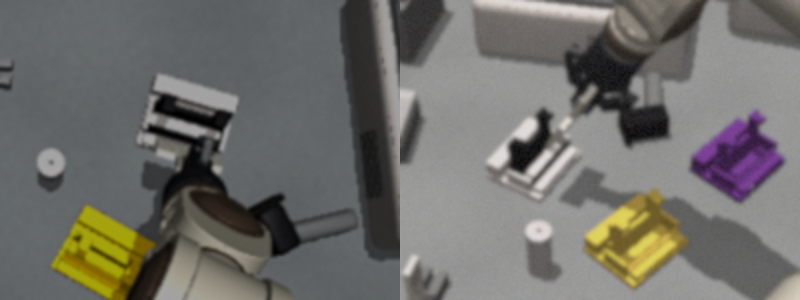

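Run:
```python
from plan import *
W=cloud("top",np.load("pics/top0d.npy")); Q=W[184:220,360:420].reshape(-1,3); Q=Q[Q[:,2]>.02]
print(Q.min(0),Q.max(0))
for a in range(-40,-20,2):
    k=abs(Q[:,1]-a/100)<.01
    if k.any(): print(a,Q[k].min(0),Q[k].max(0))
W4=cloud("top",np.load("pics/top4d.npy"))
# nearest wrist points
m=(W4[...,2]>.1)&(W4[...,0]>.25)&(W4[...,0]<.55)&(W4[...,1]<-.1)&(W4[...,1]>-.4)
R=W4[m]
for z in np.arange(.1,.5,.04):
    k=(R[:,2]>z)&(R[:,2]<z+.04)
    if k.any(): print("z",z,R[k].min(0),R[k].max(0))
```

```text
[ 0.3326 -0.4809  0.0201] [ 0.4254 -0.3119  0.0558]
-40 [ 0.354  -0.4097  0.0289] [ 0.3875 -0.3904  0.0429]
-38 [ 0.3388 -0.3897  0.0324] [ 0.3927 -0.3711  0.0538]
-36 [ 0.3326 -0.3695  0.0232] [ 0.4254 -0.35    0.0555]
-34 [ 0.3445 -0.3494  0.0201] [ 0.4177 -0.3302  0.0548]
-32 [ 0.38   -0.3298  0.021 ] [ 0.4077 -0.3119  0.0558]
z 0.1 [ 0.4664 -0.248   0.1227] [ 0.4954 -0.1623  0.1398]
z 0.14 [ 0.4405 -0.2459  0.1402] [ 0.4866 -0.1567  0.1795]
z 0.18000000000000002 [ 0.4381 -0.2326  0.1801] [ 0.4636 -0.1764  0.2192]
z 0.22000000000000003 [ 0.4391 -0.2086  0.2226] [ 0.4683 -0.175   0.2594]
z 0.26 [ 0.4011 -0.2134  0.2618] [ 0.4737 -0.1463  0.3   ]
z 0.30000000000000004 [ 0.3916 -0.2118  0.3007] [ 0.4432 -0.1427  0.3399]
z 0.3400000000000001 [ 0.3661 -0.2104  0.3402] [ 0.423  -0.1341  0.3795]
z 0.38 [ 0.338  -0.2014  0.3803] [ 0.406  -0.119   0.4158]
z 0.42000000000000004 [ 0.3182 -0.2248  0.4202] [ 0.3996 -0.1046  0.46  ]
z 0.4600000000000001 [ 0.3153 -0.2242  0.46  ] [ 0.3933 -0.1198  0.4999]
```

The black block by the dock is only 56 mm high and well clear. The cartridge foot shows at about (560,130) in the right half, in front of the white dock and leaning the right way. I'll slide it in along the lean.

Request:
{"op": "play_rows", "data": {"targets": [{"fingers": -1,"x": 0,"y": 0.001,"z": 0.012,"wx": 0,"wy": 0,"wz": 0},{"fingers": -1,"x": 0,"y": 0.002,"z": 0.03,"wx": 0,"wy": 0,"wz": 0},{"fingers": -1,"x": 0,"y": 0.0025,"z": 0.05,"wx": 0,"wy": 0,"wz": 0},{"fingers": -1,"x": 0,"y": 0.0025,"z": 0.065,"wx": 0,"wy": 0,"wz": 0},{"fingers": -1,"x": 0,"y": 0.0025,"z": 0.078,"wx": 0,"wy": 0,"wz": 0},{"fingers": -1,"x": 0,"y": 0.0025,"z": 0.085,"wx": 0,"wy": 0,"wz": 0},{"fingers": -1,"x": 0,"y": 0.0025,"z": 0.085,"wx": 0,"wy": 0,"wz": 0},{"fingers": -1,"x": 0,"y": 0.0025,"z": 0.085,"wx": 0,"wy": 0,"wz": 0}]}}

```text
time: 7.13
ee_pos: [0.4825, -0.2075, 0.1176]
tcp_rot: [155.0, 0.0, 74.1]
wrist_force: [0.8, 0.6, -0.9]
opening: 0.0095
```

Run:
```python
from plan import *
for i in range(2):
  o=bot.get_obs(); print(o['time'],o['q'],o['ee_pos'],o['tcp_rot'],o['opening'],o['wrist_force'])
  p0=meas(); H=.0805
  for d in(.03,0): print(d,delta(p0,slide(dockpose(0,.001,25,H),d)))
  if i==0:
    for c in("side","top"):
      p,d=bot.camera(c); cv2.imwrite(f"pics/{c}5.png",p); np.save(f"pics/{c}5d.npy",d)
a=cv2.imread("pics/top5.png")[100:190,290:410]; b=cv2.imread("pics/side5.png")[110:200,200:320]
cv2.imwrite("pics/m5.png",np.hstack([cv2.resize(a,(400,300),interpolation=2),cv2.resize(b,(400,300),interpolation=2)]))
```

```text
7.1333 [-25.3411 -23.5043 -32.8029  55.99     3.9715  81.3951] [ 0.4825 -0.2075  0.1176] [154.9913   0.0194  74.1298] 0.009527193523865623 [ 0.8234  0.5898 -0.8903]
0.03 [-0.0788 -0.6921  2.31    0.0087 -0.0162  0.0805]
0 [-0.0873 -0.6967 32.31    0.0087 -0.0162  0.0805]
7.2333 [-25.3729 -23.5607 -32.764   55.9856   3.9697  81.392 ] [ 0.4827 -0.2079  0.1186] [154.8932   0.0388  74.1   ] 0.009469624322364586 [-0.6272 -1.0983 -0.962 ]
0.03 [ 0.2804 -1.4075  3.0801  0.1069  0.014   0.0617]
0 [ 0.2877 -1.4634 33.08    0.1069  0.014   0.0617]
```

View pics/m5.png

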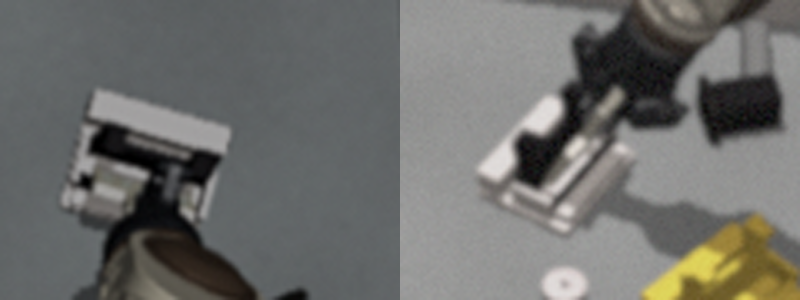

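The foot is entering the slot between ramp and backrest, with the hooks behind it and no contact. I'll go on down to about 3 mm above the floor.

Request:
{"op": "play_rows", "data": {"targets": [{"fingers": -1,"x": 0,"y": -0.0005,"z": 0.008,"wx": 0,"wy": 0,"wz": 0},{"fingers": -1,"x": 0,"y": -0.001,"z": 0.017,"wx": 0,"wy": 0,"wz": 0},{"fingers": -1,"x": 0,"y": -0.001,"z": 0.025,"wx": 0,"wy": 0,"wz": 0},{"fingers": -1,"x": 0,"y": -0.001,"z": 0.03,"wx": 0,"wy": 0,"wz": 0},{"fingers": -1,"x": 0,"y": -0.001,"z": 0.03,"wx": 0,"wy": 0,"wz": 0},{"fingers": -1,"x": 0,"y": -0.001,"z": 0.03,"wx": 0,"wy": 0,"wz": 0}]}}

```text
time: 7.73
ee_pos: [0.4935, -0.2112, 0.0892]
tcp_rot: [155.0, 0.0, 74.1]
wrist_force: [0.4, -0.8, -0.7]
opening: 0.0098
```

Run:
```python
from plan import *
ms=[]
for i in range(3):
  o=bot.get_obs(); print(o['time'],o['ee_pos'],o['tcp_rot'],o['opening'],o['wrist_force'])
  ms.append(o['ee_pos'])
  p,d=bot.camera("side"); 
  if i==0: cv2.imwrite("pics/side6.png",p); np.save("pics/side6d.npy",d)
p0=(np.mean(ms,0),Ro.from_euler('xyz',[155,0,74.05],degrees=True)); H=.0805
print(delta(p0,dockpose(0,0,25,H)))
for cx,th in((0,20),(0,15),(.001,10),(.0015,5),(.002,0)): print(th,delta(p0,dockpose(cx,.0015,th,H)))
W=cloud("side",np.load("pics/side6d.npy")).reshape(-1,3); W=W[~np.isnan(W[:,0])]
a=np.radians(DOCK[2]);c,s=np.cos(a),np.sin(a)
L=np.c_[(W[:,0]-DOCK[0])*c+(W[:,1]-DOCK[1])*s,-(W[:,0]-DOCK[0])*s+(W[:,1]-DOCK[1])*c,W[:,2]-.012]
# plate coords
th=np.radians(25); n=np.cos(th)*L[:,0]+np.sin(th)*L[:,2]; u=-np.sin(th)*L[:,0]+np.cos(th)*L[:,2]
m=(abs(n+.005)<.01)&(u>.025)&(u<.06)&(abs(L[:,1])<.06)
print(m.sum(),"face n",np.median(n[m]),"y",np.percentile(L[m,1],[2,98]))
b=cv2.imread("pics/side6.png")[110:200,200:320]
cv2.imwrite("pics/m6.png",cv2.resize(b,(720,540),interpolation=2))
```

```text
7.7333 [ 0.4935 -0.2112  0.0892] [155.0278   0.0148  74.0695] 0.009752277422883421 [ 0.3718 -0.7952 -0.6624]
7.7833 [ 0.4936 -0.2113  0.0898] [154.9827   0.0203  74.0693] 0.009317625196313713 [ 0.5591 -0.0573 -1.0419]
7.8333 [ 0.4938 -0.2113  0.0901] [154.952    0.0252  74.0692] 0.009684864895262163 [ 0.275  -0.0995 -0.9037]
[ 0.5005  0.036   2.9404 -0.     -0.     -0.    ]
20 [ 0.5005  7.5156  2.2525  5.     -0.     -0.    ]
15 [ 0.5005 14.3024  3.5461 10.     -0.     -0.    ]
10 [ 0.5005 21.885   5.8747 15.     -0.     -0.    ]
5 [ 0.5005 28.8531  8.5897 20.      0.     -0.    ]
0 [ 0.5005 35.6102 11.8835 25.     -0.     -0.    ]
49 face n -0.0038385712757122298 y [-0.0321  0.0596]
```

View pics/m6.png

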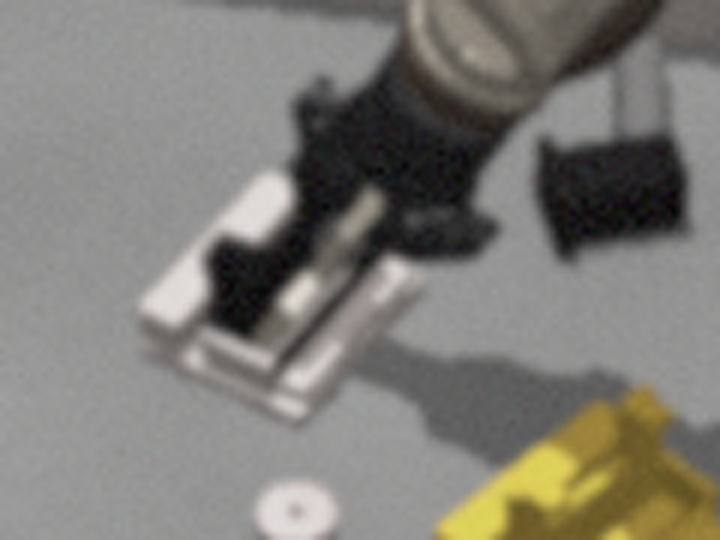

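The foot is seated in the slot at the lean, about 3 mm above the floor, with no contact force. The shoulder is in front of the hook at about (235,270). Now I'll swing it upright about the foot.

Request:
{"op": "play_rows", "data": {"targets": [{"fingers": -1,"x": 0.0005,"y": 0.0037,"z": 0.002,"wx": 2.5,"wy": 0,"wz": 0},{"fingers": -1,"x": 0.0005,"y": 0.0075,"z": 0.0022,"wx": 5,"wy": 0,"wz": 0},{"fingers": -1,"x": 0.0005,"y": 0.0109,"z": 0.0028,"wx": 7.5,"wy": 0,"wz": 0},{"fingers": -1,"x": 0.0005,"y": 0.0143,"z": 0.0035,"wx": 10,"wy": 0,"wz": 0},{"fingers": -1,"x": 0.0005,"y": 0.0181,"z": 0.0047,"wx": 12.5,"wy": 0,"wz": 0},{"fingers": -1,"x": 0.0005,"y": 0.0219,"z": 0.0059,"wx": 15,"wy": 0,"wz": 0},{"fingers": -1,"x": 0.0005,"y": 0.0254,"z": 0.0072,"wx": 17.5,"wy": 0,"wz": 0},{"fingers": -1,"x": 0.0005,"y": 0.0288,"z": 0.0086,"wx": 20,"wy": 0,"wz": 0},{"fingers": -1,"x": 0.0005,"y": 0.0322,"z": 0.0102,"wx": 22.5,"wy": 0,"wz": 0},{"fingers": -1,"x": 0.0005,"y": 0.0356,"z": 0.0118,"wx": 25,"wy": 0,"wz": 0},{"fingers": -1,"x": 0.0005,"y": 0.0356,"z": 0.0118,"wx": 25,"wy": 0,"wz": 0},{"fingers": -1,"x": 0.0005,"y": 0.0356,"z": 0.0118,"wx": 25,"wy": 0,"wz": 0},{"fingers": -1,"x": 0.0005,"y": 0.0356,"z": 0.0118,"wx": 25,"wy": 0,"wz": 0}]}}

```text
time: 8.97
ee_pos: [0.5296, -0.221, 0.0943]
tcp_rot: [179.9, 0.0, 74.1]
wrist_force: [0.6, 0.1, -1.6]
opening: 0.0095
```

Run:
```python
from plan import *
ms=[]
for i in range(3):
  o=bot.get_obs(); print(o['time'],o['ee_pos'],o['tcp_rot'],o['opening'],o['wrist_force'],o['torque'])
  ms.append(o['ee_pos'])
  p,d=bot.camera("side"); 
  if i==0: cv2.imwrite("pics/side7.png",p); np.save("pics/side7d.npy",d)
p0=(np.mean(ms,0),Ro.from_euler('xyz',[180,0,74.05],degrees=True)); H=.0805
print(delta(p0,dockpose(.002,0,0,H)))
b=cv2.imread("pics/side7.png")[110:200,200:320]
cv2.imwrite("pics/m7.png",cv2.resize(b,(720,540),interpolation=2))
```

```text
8.9667 [ 0.5296 -0.221   0.0943] [179.8826   0.0217  74.0718] 0.009501419299562745 [ 0.625   0.07   -1.5799] [-0.0499  0.0675 -0.003 ]
9.0167 [ 0.5295 -0.221   0.0945] [179.8678   0.0263  74.0656] 0.00943157197078003 [-0.2334  0.3024 -0.8164] [0.0235 0.0067 0.0461]
9.0667 [ 0.5294 -0.221   0.0947] [179.8656   0.0284  74.0652] 0.009625181003551203 [-0.0219 -0.4848 -1.0908] [ 0.0115 -0.0133  0.0255]
[0.0038 0.1499 2.0112 0.     0.     0.    ]
```

View pics/m7.png

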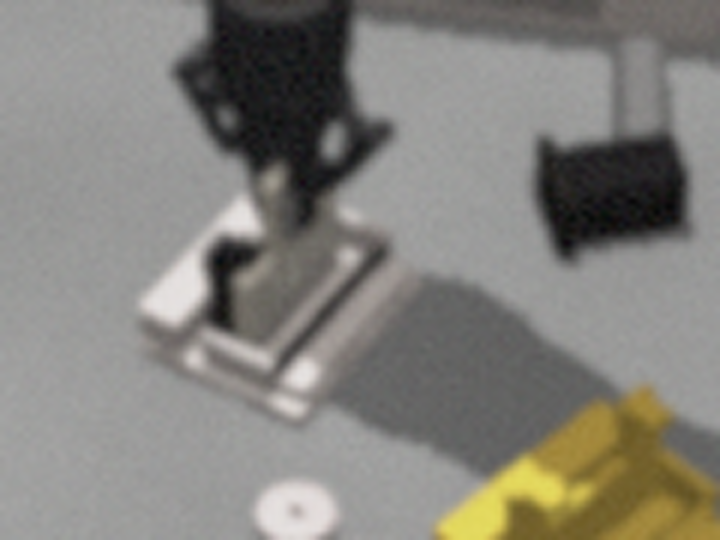

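The cartridge is upright and its shoulder has gone under the hook at about (235,265). I'll lower it gently to the floor and watch the force.

Request:
{"op": "play_rows", "data": {"targets": [{"fingers": -1,"x": 0,"y": 0,"z": 0.0007,"wx": 0,"wy": 0,"wz": 0},{"fingers": -1,"x": 0,"y": 0,"z": 0.0014,"wx": 0,"wy": 0,"wz": 0},{"fingers": -1,"x": 0,"y": 0,"z": 0.0018,"wx": 0,"wy": 0,"wz": 0},{"fingers": -1,"x": 0,"y": 0,"z": 0.0018,"wx": 0,"wy": 0,"wz": 0},{"fingers": -1,"x": 0,"y": 0,"z": 0.0018,"wx": 0,"wy": 0,"wz": 0}]}}

```text
time: 9.53
ee_pos: [0.5296, -0.221, 0.0925]
tcp_rot: [180.0, 0.0, 74.1]
wrist_force: [-0.3, 0.1, -1.3]
opening: 0.0094
```

Request:
{"op": "play_rows", "data": {"targets": [{"fingers": -1,"x": 0,"y": 0,"z": 0.0006,"wx": 0,"wy": 0,"wz": 0},{"fingers": -1,"x": 0,"y": 0,"z": 0.0006,"wx": 0,"wy": 0,"wz": 0},{"fingers": -1,"x": 0,"y": 0,"z": 0.0006,"wx": 0,"wy": 0,"wz": 0}]}}

```text
time: 9.78
ee_pos: [0.5298, -0.2211, 0.0925]
tcp_rot: [179.9, 0.0, 74.1]
wrist_force: [-1.4, 0.4, 4.5]
opening: 0.0098
```

The foot has touched the floor, with the force up by about 5.5 N. I'll open the fingers slowly and then draw back straight up.

Request:
{"op": "play_rows", "data": {"targets": [{"fingers": -0.75,"x": 0,"y": 0,"z": -0.0004,"wx": 0,"wy": 0,"wz": 0},{"fingers": -0.72,"x": 0,"y": 0,"z": -0.0004,"wx": 0,"wy": 0,"wz": 0},{"fingers": -0.68,"x": 0,"y": 0,"z": -0.0004,"wx": 0,"wy": 0,"wz": 0},{"fingers": -0.6,"x": 0,"y": 0,"z": -0.0004,"wx": 0,"wy": 0,"wz": 0},{"fingers": -0.5,"x": 0,"y": 0,"z": -0.0004,"wx": 0,"wy": 0,"wz": 0},{"fingers": -0.3,"x": 0,"y": 0,"z": -0.0004,"wx": 0,"wy": 0,"wz": 0},{"fingers": -0.1,"x": 0,"y": 0,"z": -0.0004,"wx": 0,"wy": 0,"wz": 0},{"fingers": 0,"x": 0,"y": 0,"z": -0.0004,"wx": 0,"wy": 0,"wz": 0},{"fingers": 0,"x": 0,"y": 0,"z": -0.0004,"wx": 0,"wy": 0,"wz": 0}]}}

```text
time: 10.53
ee_pos: [0.5296, -0.221, 0.0923]
tcp_rot: [180.0, 0.0, 74.1]
wrist_force: [-1.0, -0.2, -0.4]
opening: 0.0428
```

Run:
```python
from plan import *
o=bot.get_obs(); print(o['time'],o['ee_pos'],o['opening'],o['wrist_force'])
p,d=bot.camera("side"); cv2.imwrite("pics/side8.png",p)
cv2.imwrite("pics/m8.png",cv2.resize(p[110:200,200:320],(720,540),interpolation=2))
```

```text
10.5333 [ 0.5296 -0.221   0.0923] 0.04284767946722508 [-1.0285 -0.221  -0.3602]
```

View pics/m8.png

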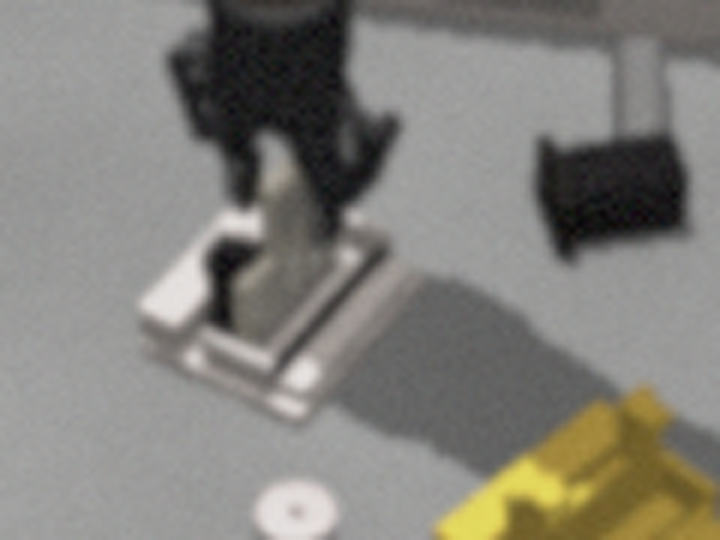

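The fingers are open and the cartridge stands freely in the dock. I'll retreat up.

Request:
{"op": "play_rows", "data": {"targets": [{"fingers": 0,"x": 0,"y": 0,"z": -0.01,"wx": 0,"wy": 0,"wz": 0},{"fingers": 0,"x": 0,"y": 0,"z": -0.025,"wx": 0,"wy": 0,"wz": 0},{"fingers": 0,"x": 0,"y": 0,"z": -0.045,"wx": 0,"wy": 0,"wz": 0},{"fingers": 0,"x": 0,"y": 0,"z": -0.07,"wx": 0,"wy": 0,"wz": 0},{"fingers": 0,"x": 0,"y": 0,"z": -0.1,"wx": 0,"wy": 0,"wz": 0},{"fingers": 0,"x": 0,"y": 0,"z": -0.125,"wx": 0,"wy": 0,"wz": 0},{"fingers": 0,"x": 0,"y": 0,"z": -0.14,"wx": 0,"wy": 0,"wz": 0},{"fingers": 0,"x": 0,"y": 0,"z": -0.14,"wx": 0,"wy": 0,"wz": 0},{"fingers": 0,"x": 0,"y": 0,"z": -0.14,"wx": 0,"wy": 0,"wz": 0}]}}

```text
time: 11.33
ee_pos: [0.5299, -0.2211, 0.2335]
tcp_rot: [179.8, 0.0, 74.1]
wrist_force: [-0.4, -0.5, -1.3]
opening: 0.0426
```

Run:
```python
from plan import *
o=bot.get_obs(); print(o['time'],o['ee_pos'],o['opening'],o['wrist_force'])
for c in("side","top"):
  p,d=bot.camera(c); cv2.imwrite(f"pics/{c}9.png",p); np.save(f"pics/{c}9d.npy",d)
a=np.radians(DOCK[2]);c,s=np.cos(a),np.sin(a)
W=cloud("side",np.load("pics/side9d.npy")).reshape(-1,3); W=W[~np.isnan(W[:,0])]
L=np.c_[(W[:,0]-DOCK[0])*c+(W[:,1]-DOCK[1])*s,-(W[:,0]-DOCK[0])*s+(W[:,1]-DOCK[1])*c,W[:,2]-.012]
for z in np.arange(.015,.12,.01):
    m=(abs(L[:,0])<.015)&(abs(L[:,1])<.05)&(abs(L[:,2]-z)<.005)
    if m.any(): print(round(z,3),m.sum(),"x",np.median(L[m,0]),"y",np.percentile(L[m,1],[3,97]))
m=(abs(L[:,0])<.015)&(abs(L[:,1])<.02)&(L[:,2]>.1)&(L[:,2]<.125); print("top z",np.percentile(L[m,2],[50,90]))
p=cv2.imread("pics/side9.png")
cv2.imwrite("pics/m9.png",np.hstack([cv2.resize(p[110:200,200:320],(400,300),interpolation=2),cv2.resize(p[150:330,130:370],(400,300),interpolation=2)]))
```

```text
11.3333 [ 0.5299 -0.2211  0.2335] 0.042557051059889994 [-0.4048 -0.5053 -1.3473]
0.015 38 x -0.001255736128705401 y [-0.0344  0.0448]
0.025 35 x -0.002034555970849483 y [-0.0366  0.0476]
0.035 44 x -0.0012486999011116534 y [-0.0373  0.0479]
0.045 42 x -0.0011644286730482737 y [-0.0392  0.0455]
0.055 61 x 0.00020583588381567475 y [-0.0457  0.045 ]
0.065 31 x 0.0004727090524184064 y [-0.0392  0.043 ]
0.075 52 x 0.0012556281732943172 y [-0.0491  0.0457]
0.085 39 x 0.0008603164081838429 y [-0.0447  0.0451]
0.095 23 x -0.0006936809490029614 y [-0.0209  0.0193]
0.105 28 x 0.0015880084207493168 y [-0.0178  0.0177]
0.115 10 x 0.0013952897713043057 y [-0.01    0.0163]
top z [0.1072 0.1109]
```

View pics/m9.png

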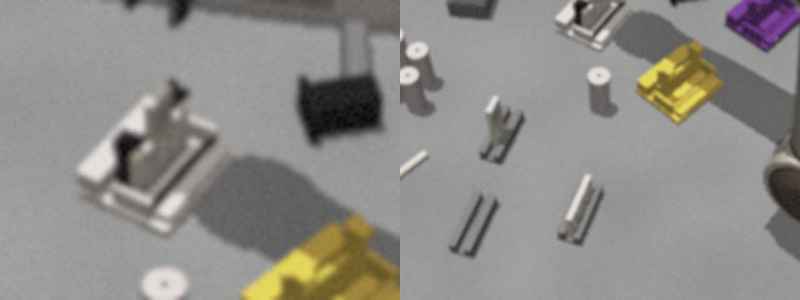

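Run:
```python
from workcell import bot
print(bot.job_done(), bot.get_obs()['time'])
```

```text
the job is handed in; nothing more can be done
the job is handed in; nothing more can be done
```

The full-size cartridge is in the white dock and handed in after about 11.4 s of the 40 s allowed. I gripped its tab and lifted it from the stand. The foot then went into the slot at a 25° lean. I swung it upright under the hooks, set it on the floor (contact rose by about 5.5 N), let go and backed straight up.

**Last checks (side camera and wrist force):**
- **Seating:** the cartridge stands upright within about 2°, foot on the floor. Its tab top measures about 110 mm above the slot floor, as expected.
- **Hooks:** the shoulders sit under both hooks, with the front face at x ≈ -1 to -2 mm and the hooks reaching forward to -2 mm.
- **Bystanders:** the narrow and low cartridges still stand in their stands.
- **Gripper:** it is open about 140 mm above its release point and touching nothing; wrist force is at noise level.

**What failed or disagreed:**
- My first move call was refused for missing fields; nothing moved.
- The two cameras disagreed by up to about 2.5 mm on where the cartridge and dock stood. I used the mean, and this caused no contact.
- I took a last top picture but did not check it.

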